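# Switch the channel selector to blue and take a reading

### The arm

A 6-joint arm with a two-finger parallel gripper is mounted at the origin on a cart in front of the work surface, level with it; the furniture and walls round the work are solid. World frame = base frame: x ahead of the robot, y to its left, z up, the work surface at z = 0. Lengths are in m, angles in rad, forces in N, time in s.
With the tool pointing down it reaches from about 0.25 to 0.85 m from the base axis. Payload 12.5 kg.
Tool frame: the origin (TCP) lies at the very end of the fingers, on their centre line; the grasp point (between the pads) lies env.grip_depth behind it (env.grip_depth is the distance from the TCP to the grasp point, in m); y points along the fingers, x is the direction in which the jaws open and shut, and the axes are right-handed (so a half turn about y gives the same grasp; the last joint's range is limited). The gripper opens to 93 mm and grips with 3 to 60 N. Pads are 15 mm wide; open, the fingers measure 128 mm over their backs; the gripper's body (75 mm by 188 mm) begins 65 mm behind the grasp point.
Start: joints at [-1.209, 0.351, 1.652, -0, 1.139, -0.085], TCP at [0.238, -0.496, 0.219] pointing down, gripper open.
Joint ranges: [-2.75, 2.75], [-0.79, 2.1], [0.01, 2.65], [-1.57, 4.71], [0.07, 3.14], [-2.87, 2.87]. Speed limits (rad/s): [2.22, 2.22, 2.79, 3.14, 3.14, 3.14].

### API

Orientations are given as a 3x3 rotation matrix whose columns are the frame's x, y, z axes.
In Python, from plant import env gives the robot as it stands.
- The arm moves only by the tool move_arm, never from a script. Its argument "targets" is a list of rows, each an object with "travel": the shift along the world's x, y, z in units of 30 mm (1.0 is 30 mm), a list of three; "turn": the turn, a rotation vector about the world's x, y, z in units of 6 degrees (1.0 is 6 degrees), a list of three. A call has 1 to 10 rows; each row is the pose to reach, as a shift and turn from the pose commanded when the call began; what a row does not reach only later rows make up. A row lasts 1/10 s, in which the tool goes at most 50 mm and 8.59 degrees, less where a joint would pass 70% of its speed; a pose out of reach is approached as far as the arm can. A call with a gripper value outside its range is refused whole. "jaw" is the opening, from 0 (shut) to 1 (fully open), set as the call begins (left out, the last holds). The fingers move at their own pace and stop on an object; the grip force is fixed at half the most. Time passes only in rows, so rows that repeat a pose let the fingers close. It gives the time, the measured TCP pose, the force and the opening at its end, in the units of the state.
- env.get_obs(): the state, without advancing time (a new reading comes with each control period).
- env.snapshot(name): name is "scene" or "top" or "wrist"; returns a dict with "color" (480x640x3 uint8, red, green, blue), "range_z" (480x640 float32, m along the optical axis (not along the pixel's ray), 0 where there is no reading), "fovy" (degrees; the focal length in pixels is half the picture's height over the tangent of half this angle, whatever the lens; pixels are square), "cx", "cy" (the principal point, pixels), "extrinsics" (4x4, takes a point from camera to world coordinates); the wrist camera has in their place "hand_eye" (4x4, takes a point from camera to tool coordinates, whose origin is the TCP and whose axes are the tool frame's). Camera axes: x right, y down, z forward; pixel columns grow to the right and rows downward; lengths in m; the calibration is good to about 2 mm. A picture is of the moment at which its call begins: read the wrist's pose just before it.
- env.sign_off(): hands the job in, once; it reports no verdict.
The state is a dict: "time": time; "joint_pos": joint angles; "joint_velocities": joint speeds; "joint_efforts": joint torques, N m; "eef_pos": TCP position; "eef_rot": TCP orientation; "force": force on the tool from outside, world axes, zero at the start; "ft_torque": the same for the moment, N m; "opening": opening from 0.0 (shut) to 1.0 (fully open).
Only numpy, scipy, OpenCV 4.12 (cv2) and the standard library are available. Lean on these libraries where they do the work, as an engineer would, in place of code of your own. Each camera call takes 0.05 s, during which the arm holds its last target. There are 200 camera calls.

### The job

On the white channel selector box, push the orange tab sideways with the fingertips, without pinching it, until the selector's white pointer, which is in line with the tab, points squarely at the blue dot. Leaving it there, press the grey round button right down to take the reading - not before the pointer is on blue - and then let go of it. Nothing is to be gripped or lifted; leave the dropper bottle, beaker and roll of tape beside the box as they stand.

Things in the scene. Friction and masses are not known exactly. Their poses are not given: they have to be found in the camera images.
- box: electrode channel selector box, white housing with grey top panel, 200 (own x) x 220 (own y) x 55 mm high, fixed to the worktop; origin at the centre of its underside. Its own x axis points away from the button towards the back edge with the sockets, z up. The selector's upright axis runs through this origin.
- selector (a joint): rotary selector (black disc, 92 mm diameter, its top 72 mm above the worktop, with a 20 mm metal cap in the middle up to 75 mm) on the box's top panel, turning about the upright axis through the box's origin. 0: pointer along the box's own +x; grows anticlockwise seen from above; end stops at -1.9 and +1.9 rad. No detents: light friction (about 0.08 N m, so about 1.6 N at the tab) holds it wherever it is left.
- tab_mid (a point): centre of the upright orange tab that stands out of the selector's rim in line with its pointer; 51 mm from the axis, 90 mm above the worktop. The tab is 14 mm thick (along the turning direction), spans 38 to 64 mm from the axis and rises to 104 mm above the worktop. Pushing its clockwise face (seen from above) turns the selector anticlockwise, pushing its anticlockwise face turns it clockwise.
- pointer (a point): point on the selector's pointing line, 82 mm from the axis, just above the panel: exactly as far out as the coloured dots' centres. The white pointer nose itself ends at 69 mm from the axis; white lines along the disc and the top of the tab continue it.
- read_button_top (a point): centre of the top of the grey round push button (26 mm diameter, in a black collar) on the box's top panel, 75 mm from the selector's axis towards the robot-side edge. It is pressed straight down.
- read_button (a joint): travel of the push button in m: 0 released, 0.006 fully down; it takes about 4 N and springs back.
- dot_blue: the blue round dot, 22 mm diameter, 1.5 mm thick, flat on the box's top panel at 82 mm from the selector's axis; marks one of the four channels. Which colour sits at which of the four places changes from run to run. Origin at the centre of its underside.
- dot_red: the red round dot, 22 mm diameter, 1.5 mm thick, flat on the box's top panel at 82 mm from the selector's axis; marks one of the four channels. Which colour sits at which of the four places changes from run to run. Origin at the centre of its underside.
- dot_yellow: the yellow round dot, 22 mm diameter, 1.5 mm thick, flat on the box's top panel at 82 mm from the selector's axis; marks one of the four channels. Which colour sits at which of the four places changes from run to run. Origin at the centre of its underside.
- dot_green: the green round dot, 22 mm diameter, 1.5 mm thick, flat on the box's top panel at 82 mm from the selector's axis; marks one of the four channels. Which colour sits at which of the four places changes from run to run. Origin at the centre of its underside.
- dropper_bottle: bystander: loose white dropper bottle with red nozzle, 31 mm diameter, 94 mm high, standing left of the box; origin at the centre of its underside, z up.
- beaker: bystander: loose small glass beaker, 50 mm diameter, 61 mm high, standing right of the box; origin at the centre of its underside, z up.
- tape: bystander: loose roll of white tape lying flat, 62 mm diameter, 18 mm high, in front of the box; origin at the centre of its underside, z up.

How it is judged:
By the outcome, as a careful person would: the job done as asked, in the order asked, and still so for the second after the job is handed in, with the robot touching nothing.
It also fails if it takes over 58 s, if anything falls off the work surface, if the arm or the gripper's body presses on something with over 40 N, if the wrist force passes 120 N, or if a joint passes its speed limit or range.

## Working session

There is one attempt and no reset: what is moved stays moved. The work goes in short steps, Python scripts to look and compute and a tool call to move; the robot and the scene stay as the last step left them, time stands still between calls to the robot, and variables do not carry over. Pictures are saved under pics/ and viewed, about 8 in all and at most 12, crops included, and the job is handed in when it is done.

Besides the shell and the picture viewer there is one more tool, called after "Call:" by a JSON object that holds its "op" and its "data". move_arm: Moves the arm, as the interface text tells. Its arguments: {"type":"object","properties":{"targets":{"type":"array","items":{"type":"object","properties":{"travel":{"type":"array","items":{"type":"number"}},"turn":{"type":"array","items":{"type":"number"}}}}},"jaw":{"type":"number"}},"required":["targets"]}

```bash
mkdir -p pics; cat > h.py <<'E'
import numpy as np, cv2
from plant import env
def snap(n):
    o=env.get_obs(); s=env.snapshot(n)
    f=240/np.tan(np.radians(s["fovy"])/2)
    if "extrinsics" in s: T=np.array(s["extrinsics"])
    else:
        W=np.eye(4);W[:3,:3]=o["eef_rot"];W[:3,3]=o["eef_pos"];T=W@np.array(s["hand_eye"])
    return s,f,T
def cloud(s,f,T):
    z=s["range_z"];v,u=np.mgrid[:480,:640]
    P=np.stack([(u-s["cx"])*z/f,(v-s["cy"])*z/f,z],-1)
    return P@T[:3,:3].T+T[:3,3]
def save(s,n,crop=None,k=1):
    im=s["color"][:,:,::-1]
    if crop: a,b,c,d=crop; im=im[b:d,a:c]
    cv2.imwrite("pics/"+n,cv2.resize(im,None,fx=k,fy=k,interpolation=cv2.INTER_CUBIC))
E
python3 - <<'E'
from h import *
np.set_printoptions(precision=4,suppress=True)
s,f,T=snap("top");P=cloud(s,f,T);save(s,"top.png");np.savez("top.npz",P=P,c=s["color"])
hsv=cv2.cvtColor(s["color"],cv2.COLOR_RGB2HSV)
for n,lo,hi in [("red",0,6),("orange",8,19),("yellow",22,35),("green",45,85),("blue",95,125)]:
    m=((hsv[...,0]>=lo)&(hsv[...,0]<=hi)&(hsv[...,1]>120)&(hsv[...,2]>60)).astype(np.uint8)
    k,l,st,c=cv2.connectedComponentsWithStats(m)
    for i in range(1,k):
        if st[i,4]>25: print(n,st[i],c[i],np.median(P[l==i],0))
print(f,T, env.grip_depth,env.get_obs()["eef_rot"],env.get_obs()["time"])
E
```

```text
red [367  45  11  13 114] [372.2982  51.1316] [ 0.8718 -0.0672  0.2199]
red [536 138   7   7  40] [539.05 141.2 ] [ 0.7659 -0.4392  0.0122]
red [  0 168  51  78 271] [ 31.5572 209.7269] [0.6348 0.6393 0.0012]
red [ 82 173  28   6 120] [ 94.7417 175.2833] [0.688  0.4833 0.0835]
red [520 205   4  14  26] [521.5    211.5769] [ 0.6138 -0.394   0.0074]
red [511 220  10  47  82] [515.9146 242.3415] [ 0.5505 -0.3784  0.0072]
red [283 231   9  10  68] [287.1912 235.4706] [0.5599 0.0987 0.0728]
red [325 231  11  11  96] [329.7188 236.0312] [0.5608 0.0136 0.0569]
red [506 268   7  26  46] [508.5652 281.1957] [ 0.4647 -0.3573  0.0062]
orange [263 110  30  26 445] [278.1753 124.6337] [0.7826 0.112  0.089 ]
orange [369 213  11  18 113] [374.3363 221.9204] [ 0.5802 -0.0722  0.1013]
yellow [345 208  10  11  84] [349.6071 213.2024] [ 0.6073 -0.0278  0.057 ]
green [397 222   8   7  43] [400.4651 224.9302] [ 0.5813 -0.1291  0.0564]
blue [    0     0   640    59 26036] [359.8463  24.5216] [ 0.9955 -0.107   0.0959]
blue [  6  54  57   5 157] [33.9554 56.707 ] [0.9656 0.6452 0.036 ]
blue [317  74  13  13 138] [323.3116  80.4058] [0.8391 0.0224 0.1702]
blue [109 172  31  10 144] [123.875  176.3264] [0.6867 0.427  0.075 ]
blue [145 180   9   5  30] [149.5333 182.1667] [0.6811 0.3844 0.0473]
blue [ 511  200   85  111 5214] [552.1018 259.5809] [ 0.4955 -0.4437  0.02  ]
blue [404 250  10  10  79] [408.8481 254.443 ] [ 0.5213 -0.1443  0.0569]
569.9614262498557 [[-0.0172 -0.9898  0.1416  0.3773]
 [-0.9999  0.017  -0.0025  0.0259]
 [ 0.     -0.1417 -0.9899  1.1928]
 [ 0.      0.      0.      1.    ]] 0.0188 [[ 0.4321 -0.0004  0.9018]
 [-0.9018  0.001   0.4321]
 [-0.0011 -1.      0.0001]] 0.05
```

View pics/top.png

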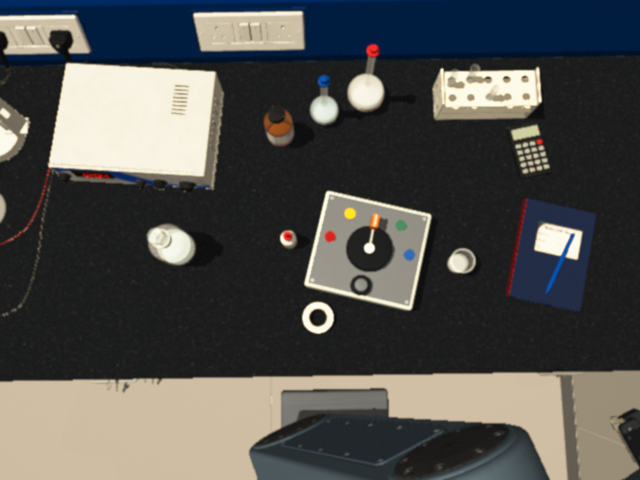

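The top view shows the box centred near px (370,248). The tab is at (374,222), blue at (409,254) on the right, and the button at (361,285). The selector has to turn about 87° clockwise. Next I'll move over the box with the jaws shut for a close look.

Call:
{"op": "move_arm", "data": {"targets": [{"travel":[8.5,14.5,3.7],"turn":[0,0,9]},{"travel":[8.5,14.5,3.7],"turn":[0,0,9]},{"travel":[8.5,14.5,3.7],"turn":[0,0,9]},{"travel":[8.5,14.5,3.7],"turn":[0,0,9]},{"travel":[8.5,14.5,3.7],"turn":[0,0,9]},{"travel":[8.5,14.5,3.7],"turn":[0,0,9]},{"travel":[8.5,14.5,3.7],"turn":[0,0,9]},{"travel":[8.5,14.5,3.7],"turn":[0,0,9]},{"travel":[8.5,14.5,3.7],"turn":[0,0,9]},{"travel":[8.5,14.5,3.7],"turn":[0,0,9]}], "jaw": 0}}

```text
time: 1.05
eef_pos: [0.4851, -0.0727, 0.3264]
eef_rot: [[0.984, -0.0, 0.18], [-0.18, 0.0, 0.984], [-0.0, -1.0, -0.0]]
force: [0.2, -1.4, -0.4]
opening: 0.191
```

Call:
{"op": "move_arm", "data": {"targets": [{"travel":[0,0,0]},{"travel":[0,0,0]},{"travel":[0,0,0]}]}}

```text
$.targets[0]: bad value
```

```bash
cat > m.py <<'E'
from h import *
import sys
from scipy.optimize import least_squares
np.set_printoptions(precision=4,suppress=True)
def dots(s,f,T):
    P=cloud(s,f,T);hsv=cv2.cvtColor(s["color"],cv2.COLOR_RGB2HSV);D={}
    for n,lo,hi in [("red",0,6),("orange",8,19),("yellow",22,35),("green",45,85),("blue",95,125)]:
        m=((hsv[...,0]>=lo)&(hsv[...,0]<=hi)&(hsv[...,1]>90)&(hsv[...,2]>50)).astype(np.uint8)
        k,l,st,c=cv2.connectedComponentsWithStats(m)
        for i in range(1,k):
            if st[i,4]>150:
                p=np.median(P[l==i],0)
                print(n,st[i],c[i],p, P[l==i].max(0)-P[l==i].min(0))
                if .05<p[2]<.065: D[n]=p[:2]
    return P,D
def fit(D):
    Q=np.array([D[k] for k in D])
    r=least_squares(lambda c:np.hypot(*(Q-c).T)-.082,[.531,-.063])
    print("axis",r.x,"res",r.fun)
    for k in D: print(k,np.degrees(np.arctan2(*(D[k]-r.x)[::-1])))
    return r.x
E
python3 - <<'E'
from m import *
o=env.get_obs();print(o["time"],o["eef_pos"],o["opening"])
for n in ("wrist","scene","top"):
    s,f,T=snap(n);save(s,n+"1.png");print(n,f);P,D=dots(s,f,T);np.savez(n+"1.npz",P=P,c=s["color"])
    if len(D)>2: fit(D)
E
```

```text
1.05 [ 0.4851 -0.0727  0.3264] 0.19097606462712471
wrist 342.675677864119
red [349  26  18  22 300] [357.7233  36.77  ] [0.5591 0.0961 0.0718] [0.081  0.1163 0.4944]
red [358 109  19  20 296] [366.6959 118.6588] [0.5598 0.0124 0.0558] [0.0707 0.0223 0.4384]
orange [224 107  29  30 227] [235.2026 120.5639] [0.389  0.0438 0.0052] [0.0368 0.037  0.0222]
orange [385 182  30  19 368] [398.3451 190.7337] [ 0.5799 -0.071   0.0962] [0.1073 0.1055 0.4384]
orange [270 345  13  71 444] [275.5225 379.1554] [ 0.4814 -0.041   0.4276] [0.0265 0.0706 0.1047]
orange [355 345  14  71 380] [361.65   379.8526] [ 0.5005 -0.0445  0.4273] [0.0042 0.0274 0.0431]
orange [  91  429  424   38 4813] [298.2169 454.2084] [ 0.4846 -0.0504  0.44  ] [0.4109 0.663  0.4948]
yellow [400 137  19  20 282] [408.9468 146.578 ] [ 0.6065 -0.0291  0.0559] [0.1176 0.0495 0.4393]
green [390 222  15  15 169] [397.1657 229.2071] [ 0.5802 -0.1317  0.056 ] [0.0888 0.1506 0.4371]
blue [346 240  16  15 196] [353.5   247.102] [ 0.5196 -0.1459  0.056 ] [0.0294 0.1658 0.438 ]
blue [ 316  399   34   38 1179] [332.3079 418.5335] [ 0.4384 
[... 1177 characters left out ...]
0.6156]
top 569.9614262498557
red [  0 168  51  78 334] [ 30.9671 210.8743] [0.6306 0.6404 0.001 ] [0.1662 0.0996 0.0166]
orange [263 109  30  27 472] [278.1208 124.411 ] [0.7831 0.1122 0.0889] [0.4758 0.1287 1.1958]
blue [    0     0   640    60 27193] [356.6066  25.4224] [ 0.9945 -0.096   0.094 ] [0.6583 1.3304 1.1698]
blue [  6  53  58   8 294] [35.1088 56.9286] [0.9652 0.6406 0.0351] [0.0084 0.1227 0.0324]
blue [317  74  14  14 154] [323.5     80.5455] [0.8396 0.022  0.1693] [0.5568 0.0289 1.1986]
blue [108 172  46  14 207] [128.8937 177.4589] [0.6861 0.421  0.0713] [0.313  0.4246 1.1943]
blue [ 518  199   78  113 4432] [558.7498 253.4348] [ 0.5155 -0.4614  0.02  ] [0.2626 0.571  1.1949]
```

View pics/wrist1.png

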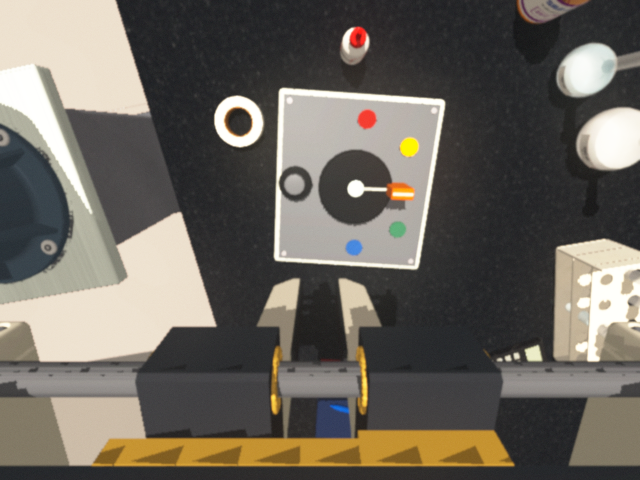

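The wrist view shows red (367,119), yellow (409,147), green (397,229), blue (353,247), the tab (398,191) and the button (295,184). The four dots fit an 82 mm circle to within 0.1 mm, with the axis at (0.5327, -0.065). Blue lies at -99.2° in world coordinates. Next I'll check the tab angle, the button height and the finger size.

```bash
cat >> m.py <<'E'
def point_angle(P,c,ax):
    "angle of white line on disc and tab line"
    d=P[...,:2]-ax;r=np.hypot(d[...,0],d[...,1]);v=c.astype(int)
    w=(v.min(-1)>150)&(v.max(-1)-v.min(-1)<60)
    for nm,m in [("line",w&(r>.014)&(r<.036)&(abs(P[...,2]-.072)<.006)),("nose",w&(r>.048)&(r<.070)&(abs(P[...,2]-.06)<.01)),
      ("tabtop",(r>.036)&(r<.067)&(abs(P[...,2]-.104)<.005)),("tab",(r>.036)&(r<.067)&(P[...,2]>.08)&(P[...,2]<.107))]:
        if m.sum()>3:
            q=d[m].mean(0);print(nm,m.sum(),"deg",np.degrees(np.arctan2(q[1],q[0])),"r",np.hypot(*q))
E
python3 - <<'E'
from m import *
Z=np.load("wrist1.npz");P=Z["P"];c=Z["c"];ax=np.array([.5327,-.065])
point_angle(P,c,ax)
b=np.array([.46,-.0465]);r=np.hypot(*(P[...,:2]-b).transpose(2,0,1))
for a in range(0,26,3):
    m=(r>=a/1e3)&(r<(a+3)/1e3)&(P[...,2]<.1);print(a,m.sum(),np.median(P[m][:,2]),P[m][:,2].min(),P[m][:,2].max(),c[m].mean(0))
m=(r<.022)&(P[...,2]>.0585)&(P[...,2]<.1);print("button c",P[m].mean(0))
o=env.get_obs();L=(P-o["eef_pos"])@np.array(o["eef_rot"])
for y in np.arange(-.06,.005,.01):
    m=(abs(L[...,1]-y)<.005)&(abs(L[...,0])<.06)&(abs(L[...,2])<.03)
    if m.sum(): print("finger y",round(y,3),m.sum(),L[m].min(0),L[m].max(0))
E
```

```text
line 62 deg -12.244551954188793 r 0.024278833053465933
nose 4002 deg 94.73876826537692 r 0.008310866142944092
tabtop 283 deg -11.110612810023257 r 0.05010399005624949
tab 360 deg -10.176420369745335 r 0.0488597045224816
0 19 0.07617498470009376 0.07464779471417132 0.07750634776995591 [179.2632 174.8421 169.2632]
3 58 0.0759563593806856 0.07434883906366246 0.07754186062567542 [180.0172 175.4655 169.8621]
6 97 0.07593095320076337 0.07392933617595843 0.07732275737232841 [180.6598 176.1237 170.4124]
9 126 0.07545639393474204 0.07354638355885185 0.07753984270538478 [169.1825 164.9683 159.2619]
12 161 0.06653485795099395 0.06357974401795485 0.07699099005618792 [93.3727 90.4596 86.4348]
15 198 0.06601511579132596 0.0640281109345538 0.06848131936752144 [62.5101 60.6364 57.1869]
18 230 0.06545958377245614 0.05303113580693908 0.06837886284525296 [92.7652 90.1826 84.1304]
21 229 0.05434617402923114 0.0507107869417035 0.06491765816475509 [166.8297 163.1747 156.6812]
24 278 0.054186329178419396 0.04826367322286629 0.0567778236865939 [190.0216 185.9568 178.9604]
button c [ 0.4604 -0.0449  0.0696]
finger y -0.06 531 [-0.0141 -0.0649 -0.0095] [ 0.0145 -0.055   0.0102]
finger y -0.05 617 [-0.0244 -0.055  -0.006 ] [ 0.0242 -0.045   0.01  ]
finger y -0.04 1093 [-0.025  -0.045  -0.0076] [ 0.0252 -0.035   0.0104]
finger y -0.03 852 [-0.0242 -0.035  -0.0076] [ 0.0246 -0.025   0.0101]
finger y -0.02 682 [-0.024 -0.025 -0.008] [ 0.0243 -0.015   0.01  ]
finger y -0.01 552 [-0.023  -0.015  -0.0082] [ 0.0233 -0.0051  0.0102]
finger y 0.0 188 [-0.0197 -0.005  -0.0077] [0.0188 0.0018 0.0097]
```

Call:
{"op": "move_arm", "data": {"targets": [{"travel":[0,0,0],"turn":[0,0,0]},{"travel":[0,0,0],"turn":[0,0,0]},{"travel":[0,0,0],"turn":[0,0,0]}]}}

```text
time: 1.5
eef_pos: [0.4841, -0.0757, 0.3259]
eef_rot: [[0.983, -0.001, 0.182], [-0.182, 0.0, 0.983], [-0.001, -1.0, -0.0]]
force: [0.2, 0.8, 0.0]
opening: 0.003
```

Call:
{"op": "move_arm", "data": {"targets": [{"travel":[1.75,0.5,-1],"turn":[0,0,-0.2]},{"travel":[3.47,0.95,-2],"turn":[0,0,-0.2]},{"travel":[3.47,0.95,-3.3],"turn":[0,0,-0.2]},{"travel":[3.47,0.95,-4.8],"turn":[0,0,-0.2]},{"travel":[3.47,0.95,-6.2],"turn":[0,0,-0.2]},{"travel":[3.47,0.95,-7.2],"turn":[0,0,-0.2]},{"travel":[3.47,0.95,-8],"turn":[0,0,-0.2]},{"travel":[3.47,0.95,-8],"turn":[0,0,-0.2]},{"travel":[3.47,0.95,-8],"turn":[0,0,-0.2]}]}}

```text
time: 2.4
eef_pos: [0.5888, -0.0469, 0.0867]
eef_rot: [[0.979, 0.0, 0.202], [-0.202, -0.0, 0.979], [0.0, -1.0, -0.0]]
force: [-0.0, -0.1, 0.9]
opening: 0.006
```

```bash
cat > arc.py <<'E'
# print rows: arc of tool with tab-frame offset (51 mm, t) from angle list, relative to measured pose
from m import *
import sys
o=env.get_obs();p=np.array(o["eef_pos"]);R=np.array(o["eef_rot"]);x0=np.degrees(np.arctan2(R[1,0],R[0,0]))
print(o["time"],p,x0,o["force"])
ax=np.array([.5327,-.065]);t=float(sys.argv[1])
for a in map(float,sys.argv[2:]):
    c,s=np.cos(np.radians(a)),np.sin(np.radians(a))
    q=ax+np.array([c*.051-s*t,s*.051+c*t]);print(a,np.round((q-p[:2])/.03,2),round((a-x0)/6,2))
E
python3 arc.py .0165 -11.5 -17 -23 -29 -35 -41 -47 -53 -59 -65 -71 -77 -83 -89 -93 -95
```

```text
2.4 [ 0.5888 -0.0469  0.0867] -11.653546164378902 [-0.0214 -0.0869  0.9017]
-11.5 [-0.09 -0.4 ] 0.03
-17.0 [-0.08 -0.57] -0.89
-23.0 [-0.09 -0.76] -1.89
-29.0 [-0.12 -0.95] -2.89
-35.0 [-0.16 -1.13] -3.89
-41.0 [-0.23 -1.3 ] -4.89
-47.0 [-0.31 -1.47] -5.89
-53.0 [-0.41 -1.63] -6.89
-59.0 [-0.52 -1.78] -7.89
-65.0 [-0.65 -1.91] -8.89
-71.0 [-0.8  -2.03] -9.89
-77.0 [-0.95 -2.14] -10.89
-83.0 [-1.12 -2.22] -11.89
-89.0 [-1.29 -2.29] -12.89
-93.0 [-1.41 -2.33] -13.56
-95.0 [-1.47 -2.34] -13.89
```

Call:
{"op": "move_arm", "data": {"targets": [{"travel":[-0.09,-0.4,0],"turn":[0,0,0]},{"travel":[-0.08,-0.57,0],"turn":[0,0,-0.9]},{"travel":[-0.09,-0.76,0],"turn":[0,0,-1.9]},{"travel":[-0.12,-0.95,0],"turn":[0,0,-2.9]},{"travel":[-0.16,-1.13,0],"turn":[0,0,-3.9]},{"travel":[-0.23,-1.3,0],"turn":[0,0,-4.9]},{"travel":[-0.31,-1.47,0],"turn":[0,0,-5.9]},{"travel":[-0.41,-1.63,0],"turn":[0,0,-6.9]},{"travel":[-0.41,-1.63,0],"turn":[0,0,-6.9]},{"travel":[-0.41,-1.63,0],"turn":[0,0,-6.9]}]}}

```text
time: 3.4
eef_pos: [0.5768, -0.0958, 0.0872]
eef_rot: [[0.604, 0.002, 0.797], [-0.797, -0.0, 0.604], [0.001, -1.0, 0.001]]
force: [0.6, -0.6, 0.1]
opening: 0.004
```

```bash
python3 arc.py .0165 -53 -59 -65 -71 -77 -82 -86 -90
python3 - <<'E'
from m import *
ax=np.array([.5327,-.065])
for n in ("wrist","scene"):
    s,f,T=snap(n);save(s,n+"2.png");point_angle(cloud(s,f,T),s["color"],ax)
E
```

```text
3.4 [ 0.5768 -0.0958  0.0872] -52.86065725756844 [ 0.5955 -0.611   0.0553]
-53.0 [-0.01  0.  ] -0.02
-59.0 [-0.12 -0.15] -1.02
-65.0 [-0.25 -0.28] -2.02
-71.0 [-0.4 -0.4] -3.02
-77.0 [-0.55 -0.51] -4.02
-82.0 [-0.69 -0.58] -4.86
-86.0 [-0.8  -0.63] -5.52
-90.0 [-0.92 -0.67] -6.19
line 126 deg -53.30375650392284 r 0.022093924791711777
nose 10701 deg 50.1756378496836 r 0.03844027075176991
tabtop 563 deg -27.05871327338773 r 0.05486910001458729
tab 870 deg -26.448632937639264 r 0.055738191955844
tabtop 92 deg -42.9914536379812 r 0.04287241548572933
tab 163 deg -44.512194885078316 r 0.041607985144505324
```

View pics/wrist2.png

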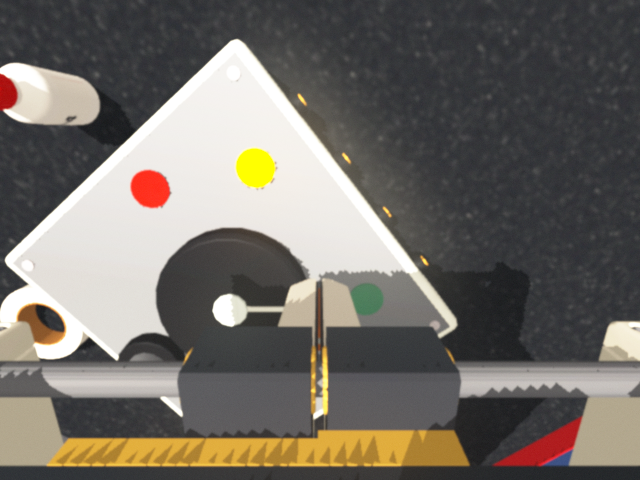

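The pointer line runs from the cap at (230,310) into the fingers. It measures -53.3° for a commanded -53°, so it is tracking the arc. I'll continue and stop short of blue.

Call:
{"op": "move_arm", "data": {"targets": [{"travel":[-0.12,-0.15,0],"turn":[0,0,-1]},{"travel":[-0.25,-0.28,0],"turn":[0,0,-2]},{"travel":[-0.4,-0.4,0],"turn":[0,0,-3]},{"travel":[-0.55,-0.51,0],"turn":[0,0,-4]},{"travel":[-0.69,-0.58,0],"turn":[0,0,-4.85]},{"travel":[-0.8,-0.63,0],"turn":[0,0,-5.5]},{"travel":[-0.92,-0.67,0],"turn":[0,0,-6.2]},{"travel":[-0.92,-0.67,0],"turn":[0,0,-6.2]},{"travel":[-0.92,-0.67,0],"turn":[0,0,-6.2]}]}}

```text
time: 4.4
eef_pos: [0.5489, -0.1151, 0.0862]
eef_rot: [[-0.0, -0.0, 1.0], [-1.0, 0.0, -0.0], [-0.0, -1.0, -0.0]]
force: [-0.8, 0.1, 0.1]
opening: 0.006
```

```bash
python3 arc.py .0165 -90 -93 -95 -97 -98 -99.2
python3 - <<'E'
from m import *
ax=np.array([.5327,-.065])
for n in ("wrist","top"):
    s,f,T=snap(n);save(s,n+"3.png");point_angle(cloud(s,f,T),s["color"],ax)
E
```

```text
4.4 [ 0.5489 -0.1151  0.0862] -90.02585468592235 [-0.843   0.0833  0.0814]
-90.0 [ 0.01 -0.03] 0.0
-93.0 [-0.08 -0.05] -0.5
-95.0 [-0.14 -0.07] -0.83
-97.0 [-0.2  -0.08] -1.16
-98.0 [-0.23 -0.09] -1.33
-99.2 [-0.27 -0.09] -1.53
line 97 deg -90.04311725412418 r 0.021111633831360683
nose 8974 deg 38.29092236626979 r 0.04247890506862401
tabtop 604 deg -63.992380727440015 r 0.05433492244991935
tab 982 deg -63.157780688313615 r 0.0550869132116377
```

Call:
{"op": "move_arm", "data": {"targets": [{"travel":[-0.08,-0.05,0],"turn":[0,0,-0.5]},{"travel":[-0.14,-0.07,0],"turn":[0,0,-0.8]},{"travel":[-0.2,-0.08,0],"turn":[0,0,-1.15]},{"travel":[-0.23,-0.09,0],"turn":[0,0,-1.35]},{"travel":[-0.23,-0.09,0],"turn":[0,0,-1.35]},{"travel":[-0.23,-0.09,0],"turn":[0,0,-1.35]},{"travel":[0.2,0,0],"turn":[0,0,-1.35]},{"travel":[0.6,0,0.1],"turn":[0,0,-1.35]},{"travel":[0.6,0,1.4],"turn":[0,0,-1.35]},{"travel":[0.6,0,2.5],"turn":[0,0,-1.35]}]}}

```text
time: 5.5
eef_pos: [0.5666, -0.1151, 0.1618]
eef_rot: [[-0.143, -0.002, 0.99], [-0.99, 0.0, -0.143], [-0.0, -1.0, -0.002]]
force: [-0.2, -0.2, 0.1]
opening: 0.006
```

Call:
{"op": "move_arm", "data": {"targets": [{"travel":[-0.5,0.5,1.4],"turn":[0,0,0]},{"travel":[-1,1.2,2.7],"turn":[0,0,0]},{"travel":[-1.5,1.7,4],"turn":[0,0,0]},{"travel":[-1.5,1.7,4],"turn":[0,0,0]},{"travel":[-1.5,1.7,4],"turn":[0,0,0]},{"travel":[-1.5,1.7,4],"turn":[0,0,0]}]}}

```text
time: 6.1
eef_pos: [0.5215, -0.0645, 0.2798]
eef_rot: [[-0.144, -0.002, 0.99], [-0.99, 0.0, -0.144], [0.0, -1.0, -0.002]]
force: [-0.4, -0.1, -0.2]
opening: 0.002
```

```bash
python3 - <<'E'
from m import *
s,f,T=snap("wrist");save(s,"wrist4.png");P,D=dots(s,f,T);a=fit(D);point_angle(P,s["color"],a)
np.savez("wrist4.npz",P=P,c=s["color"])
o=env.get_obs();print(o["time"],o["eef_pos"],o["force"])
E
```

```text
red [ 551   62   49  139 1180] [575.2992 126.0619] [ 0.5665 -0.3839  0.0112] [0.1542 0.3246 0.447 ]
red [237 174  20  20 315] [246.5111 183.5492] [0.5599 0.0121 0.0557] [0.0561 0.1007 0.3924]
red [156 188  24  19 319] [168.1787 196.3918] [0.5608 0.0953 0.0713] [0.0654 0.2244 0.4476]
orange [351 190  30  22 498] [365.2129 200.992 ] [ 0.5309 -0.1147  0.1015] [0.0985 0.059  0.3919]
orange [244 286  26  24 231] [255.1948 300.4199] [0.3872 0.047  0.0061] [0.2241 0.1352 0.4482]
orange [310 346   7  69 394] [312.7183 379.4289] [ 0.5529 -0.0679  0.382 ] [0.4946 0.0788 0.5205]
orange [322 346   6  69 367] [324.6567 379.346 ] [ 0.5533 -0.0705  0.3823] [0.4935 0.0654 0.5192]
orange [   47   429   422    38 11966] [272.3159 450.6803] [ 0.5453 -0.0604  0.392 ] [0.0676 0.0816 0.0629]
yellow [265 125  21  22 368] [275.0924 135.6576] [ 0.6064 -0.0294  0.0558] [0.0226 0.0588 0.392 ]
green [363 137  18  19 267] [371.2921 145.8539] [ 0.5806 -0.1317  0.0559] [0.0341 0.0647 0.3909]
blue [ 551   54   89  188 8808] [605.0436 166.5366] [ 0.4923 -0.4159  0.0193] [0.2399 0.4117 0.4481]
blue [381 189  18  19 259] [389.2471 198.0849] [ 0.52   -0.1463  0.056 ] [0.0959 0.0798 0.3918]
axis [ 0.5327 -0.0652] res [-0.  0. -0. -0.]
red 70.6027161253933
yellow 25.92124866719284
green -54.21019944300936
blue -98.90070549506386
line 81 deg -97.26076464761604 r 0.02511790407642092
nose 4927 deg 31.245858271485606 r 0.012736236950260408
tabtop 338 deg -96.05517342971042 r 0.050193004870281464
tab 446 deg -94.5727457230804 r 0.049460806519588806
6.15 [ 0.5215 -0.0645  0.2796] [-0.8649  0.0826 -0.6508]
```

View pics/wrist4.png

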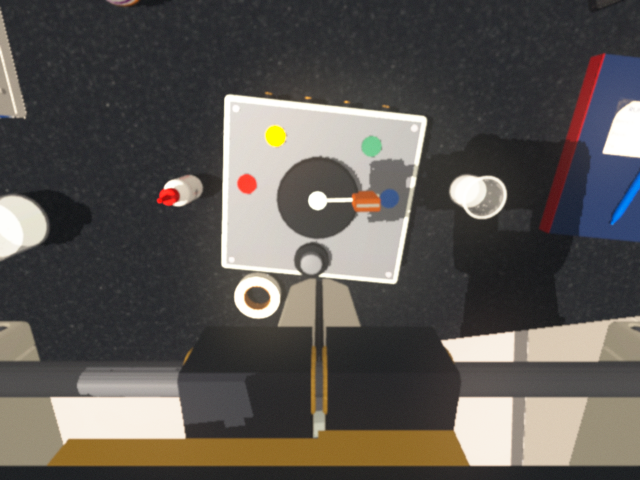

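The pointer at (318,201)→(366,203) is nearly on blue at (389,198). I'll refine the angle by intersecting white-line pixel rays with the known heights.

```bash
cat >> m.py <<'E'
def plane(uv,z,s,f,T):
    d=np.c_[(uv[:,0]-s["cx"])/f,(uv[:,1]-s["cy"])/f,np.ones(len(uv))]@T[:3,:3].T
    return (T[:3,3]+d*((z-T[2,3])/d[:,2])[:,None])[:,:2]
def fine(s,f,T,ax,a0):
    v=s["color"].astype(float);w=v.min(-1)
    vv,uu=np.mgrid[:480,:640];uv=np.c_[uu.ravel(),vv.ravel()].astype(float)
    u0=np.array([np.cos(np.radians(a0)),np.sin(np.radians(a0))])
    for nm,z,r0,r1 in [("disc line",.072,.014,.034),("tab line",.104,.041,.062)]:
        q=plane(uv,z,s,f,T)-ax;r=q@u0;t=q@np.array([-u0[1],u0[0]])
        k=(r>r0)&(r<r1)&(abs(t)<(.007 if z<.1 else .006));b=w.ravel()
        wt=np.clip(b-np.percentile(b[k],55),0,None)*k
        m=(wt[:,None]*np.c_[r,t]).sum(0)/wt.sum()
        sl=np.polyfit(r[wt>0],t[wt>0],1,w=np.sqrt(wt[wt>0]))[0]
        print(nm,"through axis",a0+np.degrees(np.arctan2(m[1],m[0])),"slope dir",a0+np.degrees(np.arctan(sl)),"r",m[0],"n",(wt>0).sum())
E
cat > look.py <<'E'
from m import *
import sys
s,f,T=snap("wrist");save(s,sys.argv[1]+".png");save(s,sys.argv[1]+"c.png",(215,90,435,290),3)
hsv=cv2.cvtColor(s["color"],cv2.COLOR_RGB2HSV);D={}
for n,lo,hi in [("red",0,6),("yellow",22,35),("green",45,85),("blue",95,125)]:
    m=((hsv[...,0]>=lo)&(hsv[...,0]<=hi)&(hsv[...,1]>90)&(hsv[...,2]>50)).astype(np.uint8)
    m[:,:215]=0;m[:,435:]=0;m[290:]=0
    k,l,st,c=cv2.connectedComponentsWithStats(m);i=1+st[1:,4].argmax()
    D[n]=plane(c[i:i+1],.0565,s,f,T)[0]
a=fit(D);b=D["blue"]-a;fine(s,f,T,a,np.degrees(np.arctan2(b[1],b[0]))+float(sys.argv[2]))
E
python3 look.py w5 1.5
```

```text
axis [ 0.5326 -0.0652] res [ 0.      0.     -0.      0.0001]
red 70.41817563167068
yellow 25.868803511951654
green -54.1559526720744
blue -98.76372000501793
disc line through axis -96.95779801827298 slope dir -96.73367448464329 r 0.024121713774990748 n 98
tab line through axis -97.43624757758404 slope dir -95.04298730312776 r 0.05115473568494069 n 107
```

View pics/w5c.png

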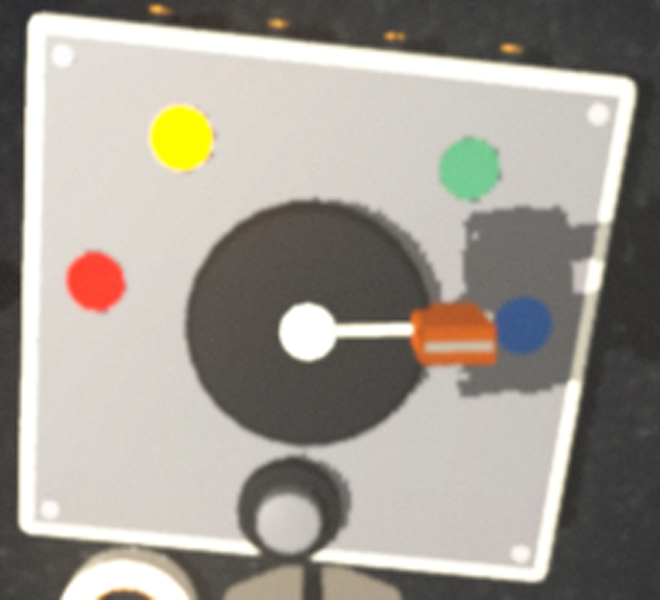

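The pointer is about 1.7° short of blue. I'll nudge it a little further.

Call:
{"op": "move_arm", "data": {"targets": [{"travel":[0.8,-1,-1],"turn":[0,0,-0.3]},{"travel":[1.3,-1.75,-2.2],"turn":[0,0,-0.3]},{"travel":[1.3,-1.75,-3.6],"turn":[0,0,-0.3]},{"travel":[1.3,-1.75,-5],"turn":[0,0,-0.3]},{"travel":[1.3,-1.75,-6.4],"turn":[0,0,-0.3]},{"travel":[1.3,-1.75,-6.45],"turn":[0,0,-0.3]},{"travel":[1,-1.78,-6.45],"turn":[0,0,-0.3]},{"travel":[0.8,-1.79,-6.45],"turn":[0,0,-0.3]},{"travel":[0.72,-1.79,-6.45],"turn":[0,0,-0.3]},{"travel":[0.67,-1.79,-6.45],"turn":[0,0,-0.3]}]}}

```text
time: 7.2
eef_pos: [0.5423, -0.1182, 0.0892]
eef_rot: [[-0.176, 0.002, 0.984], [-0.984, -0.001, -0.176], [0.0, -1.0, 0.002]]
force: [-0.8, -0.2, -0.2]
opening: 0.007
```

Call:
{"op": "move_arm", "data": {"targets": [{"travel":[-0.04,0,0],"turn":[0,0,0]},{"travel":[-0.04,0,0],"turn":[0,0,0]},{"travel":[-0.04,0,0],"turn":[0,0,0]}]}}

```text
time: 7.5
eef_pos: [0.5411, -0.118, 0.088]
eef_rot: [[-0.175, 0.001, 0.985], [-0.985, -0.0, -0.175], [0.0, -1.0, 0.001]]
force: [1.6, -0.4, 1.2]
opening: 0.007
```

Call:
{"op": "move_arm", "data": {"targets": [{"travel":[0.3,0,0],"turn":[0,0,0]},{"travel":[0.7,0,0.1],"turn":[0,0,0]},{"travel":[0.7,0,1.5],"turn":[0,0,0]},{"travel":[0.7,0,2.8],"turn":[0,0,0]},{"travel":[0.2,0.9,4],"turn":[0,0,0]},{"travel":[-0.3,1.5,5.3],"turn":[0,0,0]},{"travel":[-0.6,1.8,6.45],"turn":[0,0,0]},{"travel":[-0.6,1.8,6.45],"turn":[0,0,0]},{"travel":[-0.6,1.8,6.45],"turn":[0,0,0]},{"travel":[-0.6,1.8,6.45],"turn":[0,0,0]}]}}

```text
time: 8.5
eef_pos: [0.5226, -0.0641, 0.2797]
eef_rot: [[-0.176, -0.002, 0.984], [-0.984, 0.0, -0.176], [-0.0, -1.0, -0.002]]
force: [-0.5, -0.2, 0.8]
opening: 0.003
```

```bash
python3 look.py w6 0; python3 arc.py .0165 -99
```

```text
axis [ 0.5325 -0.0652] res [-0.0001  0.     -0.     -0.0001]
red 70.35621778452526
yellow 25.804262191714034
green -54.05825840555291
blue -98.66389696909624
disc line through axis -97.55567222202568 slope dir -98.37565036253504 r 0.023819187702195134 n 97
tab line through axis -98.18684808634158 slope dir -95.4904126337039 r 0.05079390121198292 n 104
8.55 [ 0.5225 -0.0641  0.2796] -100.11951822189987 [-0.4389  0.2672 -0.1852]
-99.0 [ 0.62 -1.8 ] 0.19
```

View pics/w6c.png

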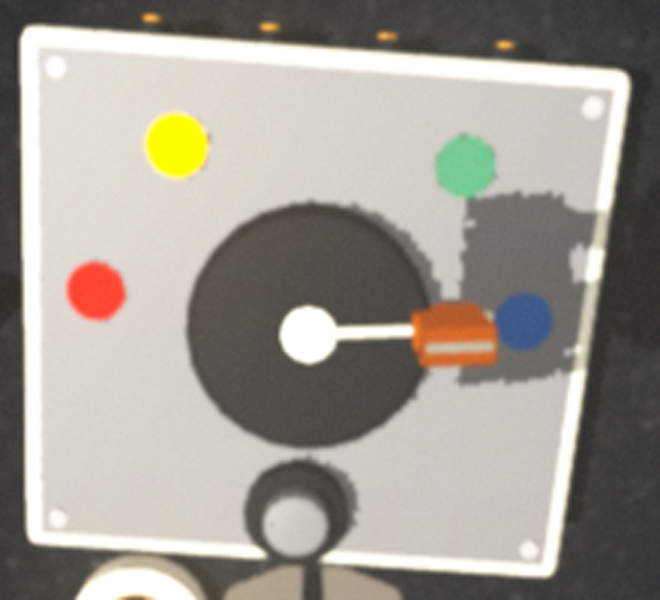

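It is about 0.5–1° short. One more fine nudge of 0.75 mm should close that.

Call:
{"op": "move_arm", "data": {"targets": [{"travel":[0.8,-1,-1],"turn":[0,0,-0.1]},{"travel":[1.27,-1.76,-2.2],"turn":[0,0,-0.1]},{"travel":[1.27,-1.76,-3.6],"turn":[0,0,-0.1]},{"travel":[1.27,-1.76,-5],"turn":[0,0,-0.1]},{"travel":[1.27,-1.76,-6.4],"turn":[0,0,-0.1]},{"travel":[1.27,-1.76,-6.45],"turn":[0,0,-0.1]},{"travel":[0.97,-1.79,-6.45],"turn":[0,0,-0.1]},{"travel":[0.77,-1.8,-6.45],"turn":[0,0,-0.1]},{"travel":[0.69,-1.8,-6.45],"turn":[0,0,-0.1]},{"travel":[0.625,-1.8,-6.45],"turn":[0,0,-0.1]}]}}

```text
time: 9.55
eef_pos: [0.5418, -0.1182, 0.0892]
eef_rot: [[-0.186, 0.002, 0.983], [-0.983, -0.001, -0.186], [0.0, -1.0, 0.002]]
force: [-1.1, -0.8, 0.7]
opening: 0.003
```

Call:
{"op": "move_arm", "data": {"targets": [{"travel":[-0.03,0,0],"turn":[0,0,0]},{"travel":[-0.05,0,0],"turn":[0,0,0]},{"travel":[-0.05,0,0],"turn":[0,0,0]},{"travel":[-0.05,0,0],"turn":[0,0,0]}]}}

```text
time: 9.95
eef_pos: [0.5402, -0.118, 0.0878]
eef_rot: [[-0.186, 0.001, 0.983], [-0.983, -0.0, -0.186], [0.0, -1.0, 0.001]]
force: [1.7, -0.7, 0.5]
opening: 0.003
```

Call:
{"op": "move_arm", "data": {"targets": [{"travel":[0.3,0,0],"turn":[0,0,0]},{"travel":[0.7,0,0.1],"turn":[0,0,0]},{"travel":[0.7,0,1.5],"turn":[0,0,0]},{"travel":[0.7,0,2.8],"turn":[0,0,0]},{"travel":[0.2,0.9,4],"turn":[0,0,0]},{"travel":[-0.3,1.5,5.3],"turn":[0,0,0]},{"travel":[-0.6,1.8,6.45],"turn":[0,0,0]},{"travel":[-0.6,1.8,6.45],"turn":[0,0,0]},{"travel":[-0.6,1.8,6.45],"turn":[0,0,0]},{"travel":[-0.6,1.8,6.45],"turn":[0,0,0]}]}}

```text
time: 10.95
eef_pos: [0.5218, -0.0641, 0.2797]
eef_rot: [[-0.186, -0.002, 0.983], [-0.983, 0.0, -0.186], [-0.0, -1.0, -0.002]]
force: [-0.5, 1.1, 0.0]
opening: 0.008
```

```bash
python3 look.py w7 0; python3 look.py w7 0; python3 arc.py .0165 -99
```

```text
axis [ 0.5326 -0.0651] res [-0.  0. -0. -0.]
red 70.40745063389407
yellow 25.76995800761148
green -54.19300112163442
blue -98.79791130368162
disc line through axis -98.86814367427601 slope dir -98.52786941314048 r 0.024269624247664857 n 98
tab line through axis -98.91793227461973 slope dir -99.11903860379168 r 0.05114841283758686 n 108
axis [ 0.5326 -0.0651] res [-0.0001  0.0001 -0.     -0.    ]
red 70.40364309392993
yellow 25.77914931436457
green -54.19103601534574
blue -98.83457568739217
disc line through axis -98.77059130357415 slope dir -98.52734987484537 r 0.02431710597353607 n 96
tab line through axis -98.90251657646685 slope dir -98.9750933871438 r 0.051323519019445665 n 109
11.05 [ 0.5218 -0.0641  0.2796] -100.72454359280535 [-0.4534 -0.9325 -0.0594]
-99.0 [ 0.64 -1.79] 0.29
```

View pics/w7c.png

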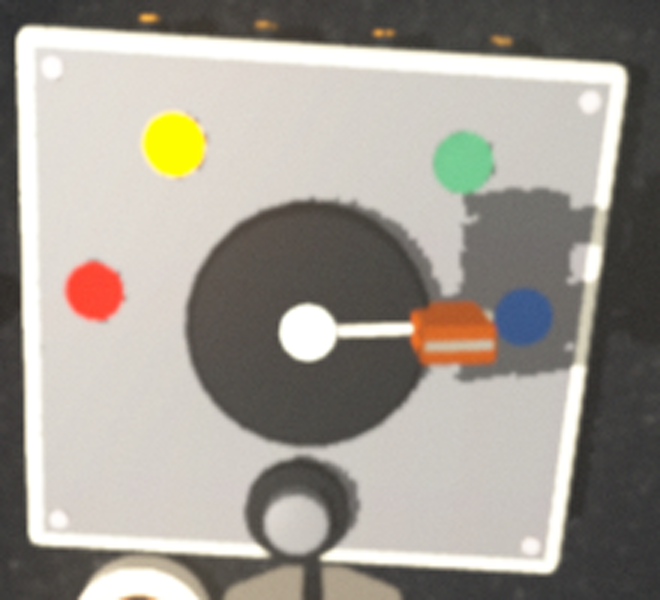

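The pointer is on blue to within about 0.1°: the line is at (300-420,330) and the tab line is aimed at the dot's centre. Next is the button at (0.460, -0.0465, 0.076).

Call:
{"op": "move_arm", "data": {"targets": [{"travel":[-1,0.3,-0.5],"turn":[0,0,0]},{"travel":[-2.06,0.59,-1.2],"turn":[0,0,0]},{"travel":[-2.06,0.59,-2.6],"turn":[0,0,0]},{"travel":[-2.06,0.59,-4],"turn":[0,0,0]},{"travel":[-2.06,0.59,-5.3],"turn":[0,0,0]},{"travel":[-2.06,0.59,-6.2],"turn":[0,0,0]},{"travel":[-2.06,0.59,-6.5],"turn":[0,0,0]},{"travel":[-2.06,0.59,-6.5],"turn":[0,0,0]},{"travel":[-2.06,0.59,-6.5],"turn":[0,0,0]}]}}

```text
time: 11.95
eef_pos: [0.4608, -0.0464, 0.0869]
eef_rot: [[-0.186, 0.001, 0.983], [-0.983, -0.0, -0.186], [0.0, -1.0, 0.001]]
force: [0.8, -0.2, 0.0]
opening: 0.004
```

Call:
{"op": "move_arm", "data": {"targets": [{"travel":[0,0,-0.1],"turn":[0,0,0]},{"travel":[0,0,-0.2],"turn":[0,0,0]},{"travel":[0,0,-0.3],"turn":[0,0,0]},{"travel":[0,0,-0.38],"turn":[0,0,0]},{"travel":[0,0,-0.38],"turn":[0,0,0]},{"travel":[0,0,-0.38],"turn":[0,0,0]}]}}

```text
time: 12.55
eef_pos: [0.4604, -0.0463, 0.0749]
eef_rot: [[-0.186, 0.001, 0.983], [-0.983, -0.0, -0.186], [-0.0, -1.0, 0.001]]
force: [1.4, -0.2, 1.3]
opening: 0.003
```

Call:
{"op": "move_arm", "data": {"targets": [{"travel":[0,0,-0.07],"turn":[0,0,0]},{"travel":[0,0,-0.14],"turn":[0,0,0]},{"travel":[0,0,-0.14],"turn":[0,0,0]},{"travel":[0,0,-0.14],"turn":[0,0,0]}]}}

```text
time: 12.95
eef_pos: [0.4604, -0.0463, 0.0711]
eef_rot: [[-0.186, 0.001, 0.983], [-0.983, -0.0, -0.186], [0.0, -1.0, 0.001]]
force: [-2.2, 0.7, 13.6]
opening: 0.004
```

Call:
{"op": "move_arm", "data": {"targets": [{"travel":[0,0,-0.05],"turn":[0,0,0]},{"travel":[0,0,-0.05],"turn":[0,0,0]},{"travel":[0,0,-0.05],"turn":[0,0,0]}]}}

```text
time: 13.25
eef_pos: [0.4606, -0.0463, 0.0707]
eef_rot: [[-0.186, 0.001, 0.983], [-0.983, -0.0, -0.186], [0.0, -1.0, 0.001]]
force: [-8.7, 0.4, 33.1]
opening: 0.004
```

The button has bottomed out: the force rose steeply to 33 N at z = 0.0707. Now I'll release it and check.

Call:
{"op": "move_arm", "data": {"targets": [{"travel":[0,0,0.2],"turn":[0,0,0]},{"travel":[0,0,0.6],"turn":[0,0,0]},{"travel":[0,0,1.8],"turn":[0,0,0]},{"travel":[0,0,3.2],"turn":[0,0,0]},{"travel":[0.6,-0.2,4.6],"turn":[0,0,0]},{"travel":[1.4,-0.4,5.8],"turn":[0,0,0]},{"travel":[2.05,-0.6,7],"turn":[0,0,0]},{"travel":[2.05,-0.6,7],"turn":[0,0,0]},{"travel":[2.05,-0.6,7],"turn":[0,0,0]},{"travel":[2.05,-0.6,7],"turn":[0,0,0]}]}}

```text
time: 14.25
eef_pos: [0.5205, -0.0639, 0.2778]
eef_rot: [[-0.186, -0.003, 0.983], [-0.983, 0.001, -0.186], [-0.0, -1.0, -0.003]]
force: [-0.7, 0.5, 0.1]
opening: 0.006
```

```bash
python3 look.py w8 0; python3 - <<'E'
from m import *
s,f,T=snap("wrist");P=cloud(s,f,T);m=(np.hypot(P[...,0]-.46,P[...,1]+.0465)<.008)&(P[...,2]<.1)
print("button z",np.median(P[m][:,2]));o=env.get_obs();print(o["time"],o["eef_pos"],o["force"])
E
```

```text
axis [ 0.5326 -0.0651] res [-0.0001 -0.      0.0001 -0.0001]
red 70.43378622110185
yellow 25.804468377615375
green -54.20476947157169
blue -98.7344639653196
disc line through axis -98.96806854146364 slope dir -99.2117922535962 r 0.02433114370250487 n 100
tab line through axis -98.97270266143938 slope dir -98.46291611275834 r 0.051453113225621905 n 108
button z 0.07579264403811031
14.35 [ 0.5207 -0.064   0.2779] [-0.0579  0.5996 -0.0157]
```

View pics/w8.png

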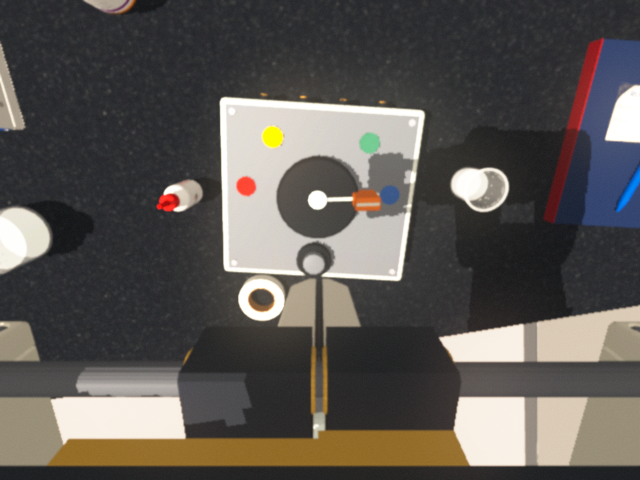

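The button is back up at z = 0.076, and the pointer is still on blue at (390,195). The bottle, beaker and tape are where they were, and the arm is clear of everything.

```bash
python3 -c "
from plant import env
print(env.sign_off())"
```

```text
the job is handed in; nothing more can be done
None
```

The pointer is on the blue dot, and the button has been pressed fully down and released, in that order. The job was handed in at about 14.4 s on the robot's clock.

- **Selector:** I pushed the tab about 87° clockwise with the shut fingertips, then gave it two small nudges because it first stopped about 1.7° and then 0.5–1° short. At the last look, after the press, the pointer line measured -98.97° and the blue dot -98.73°, so they agree to about 0.25°.
- **Button:** I pressed it only after measuring the pointer on blue. The fingertips stopped at 70.7 mm, where the force rose steeply to 33 N, against about 4 N for the spring. After release the top read 75.8 mm, its starting height within the camera's error.
- **Surroundings:** The bottle, beaker and tape look unmoved in the last picture, judged by eye. The arm was clear of everything when I handed in.

One depth-based estimate of the tab's angle read 1–3° off while the tab was in view, and far off when the fingers blocked it. I used the white-line measurement instead. One pause command was refused for a missing field and had no effect on the job.

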